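Fit and hold a burnishing head in the edge burnisher

TASK

On the edge burnisher, first turn the hand knob until the clamp screw on the spindle hub points out through the middle of the guard's slot, in line with the mark on the deck, so that my hex key can reach it. Then take the straight ring-grooved head from the rack, leaving the other heads and the loose things on the bench where they are, and push its keyed shank into the hub, turning it until the key slips in and the shoulder sits fully home. Finish holding the head and pushing it home against the ejector spring, screw still in line, while I tighten it: do not let go.

Things in the scene. Friction and masses are not known exactly. Their poses are not given: they have to be found in the camera images.
- machine: Bench-top edge burnisher, fixed: grey housing 170 (x) by 250 (y) mm, deck 90 mm above the bench, switch and vents on its +x front. Origin: middle of its underside; z up. On the deck stand, at x = 0, the vertical spindle hub (y = +55 mm) and the black hand knob (y = -60 mm).
- slot_mark (a point): Middle of the black scribed mark (26 mm long) on the deck, 48 mm from the hub's axis towards the machine's +x, 90 mm above the bench, in front of the middle of the 15 mm wide slot in the fixed aluminium guard ring round the hub (inner radius 31, outer 35.5, 19 mm high above the deck).
- spindle (a joint): Angle of the spindle hub (rad), positive counter-clockwise from above; 0 when clamp screw and keyway point exactly at the mark. Starts between 0.45 and 0.85. Turns half the knob's angle, same sense (toothed belt). Stays where it is left; about 0.4 Nm applied to the hub itself would turn it.
- bore (a point): Centre of the bore's mouth in the hub's flat top, 115 mm above the bench. Turns with the hub: x along keyway and clamp screw, z up. Hub 46 mm diameter, bore 21.5 mm, 55 mm deep; one keyway towards x, 7.6 mm wide, out to 15.5 mm from the axis, full depth. Sharp edges, no chamfer.
- ejector_top (a point): Top of the spring-loaded ejector pin inside the bore, 16 mm diameter, at rest 34 mm below the bore's mouth. It pushes up with 4.5 N at rest and 9 N when pressed 8 mm down (a head fully home), so a head that is let go rises about 8 mm off its seat.
- screw_tip (a point): Outer end of the clamp screw, the pointer: a dark round stub 8 mm thick sticking radially out of the hub, 29 mm from the axis, 9.5 mm below the hub's top. A black line on the hub's top lies above it.
- knob (a joint): Angle of the hand knob (rad), positive counter-clockwise from above; 0 when the screw meets the mark. Starts between 0.9 and 1.7: turn it clockwise from above, to 0. Takes about 0.2 Nm; stays where it is left.
- knob_grip (a point): Point in the knob's bar grip, on the knob's vertical axis, 118 mm above the bench (10 mm below the bar's top). The bar is 44 mm long along this point's x and 13 mm thick along its y, from 102 to 128 mm above the bench, on a disc of 44 mm diameter.
- rack: Fixed light wooden rack 75 (x) by 255 (y) by 50 mm high with three 30 mm holes 80 mm apart in a row along its y, one head standing in each, in any order. Origin: middle of its underside; z up.
- head: The head to fit: dark wooden straight cylinder, 36 mm diameter, from z = 6 to 78 mm, three ring grooves in its lower half, plain from 41 to 76 mm, on a 40 mm steel flange (0 to 6 mm). Origin on the axis at the shoulder (flange's underside); z up; x towards the key. 0.23 kg. Stands with the shoulder on the rack's top. Fully home, its origin is at point bore and its x along that point's x.
- head_tip (a point): Lower end of the head's steel shank, on the axis, 42 mm below the shoulder. Shank 20 mm diameter, last 5 mm tapered to 15 mm. Key towards x: 6 mm wide, out to 14 mm from the axis, from 32 to 4 mm below the shoulder; the shank enters the bore 10 mm before the key meets the hub's top.
- head_tab (a point): Outer end of the steel tab on top of the head, 6 mm wide, 17.5 mm from the axis, 79 mm above the shoulder; it points the way the key does. A nut in the middle of the top reaches 86 mm above the shoulder.
- cone_head: Another head in the rack, same flange, shank and height, but tapering from 36 to 21 mm. Same axes. To be left alone.
- step_head: Another head in the rack, same flange, shank and height, but stepped: 36 mm thick below, 24 mm from 34 mm up. Same axes. To be left alone.
- whetstone: Grey whetstone on a dark wooden base, 70 (x) by 200 (y) by 34 mm high, loose on the bench. Origin: middle of its underside. To be left alone.
- wax_tin: Round shallow metal wax tin, 70 mm diameter, 26 mm high, loose on the bench. Origin: middle of its underside. To be left alone.
Mind the look-alikes: they are no part of the job. Leave any orange look-alike of the head alone.

How it is judged:
On the way, in this order (a step that is already met when the one before it is completed fails the run):
1. the clamp screw points at the mark through the guard's slot (spindle within 0.12 rad), the head still in the rack (value of joint spindle between -0.12 and 0.12 rad and distance of head from where it was at the start of the episode below 0.02 m), for 0.3 s.
2. the head stands upright over the hub with the end of its shank in the bore (horizontal distance between head and bore below 0.004 m and z of head in the frame of bore below 0.038 m and angle between head's own z axis and vertical below 0.12 rad), for 0.05 s.
At the end, for the whole second after the job is handed in: Head in the hub: key direction within 0.15 rad of the keyway, shoulder within 2 mm of the hub's top, axis within 2.5 mm, upright within 0.06 rad, still; clamp screw within 0.12 rad of the mark; gripper holding the head (3 N or more) and so keeping it home against the spring (value of joint spindle between -0.12 and 0.12 rad and z of head in the frame of bore below 0.002 m and horizontal distance between head and bore below 0.0025 m and angle between head's own z axis and vertical below 0.06 rad and angle between the x axis of head and the x axis of bore, either way round below 0.15 rad and contact force between the fingers and head above 3 N and linear speed of head below 0.02 m/s); the arm keeps its last pose, push and grip.
It fails at once if another head, the whetstone or the wax tin is disturbed (moved over 15 mm) (distance of any of cone_head, step_head, whetstone, wax_tin from where it was at the start of the episode above 0.015 m).
It also fails if it takes over 61 s, if anything falls off the work surface, if the arm or the gripper's body presses on something with over 40 N, if the wrist force passes 120 N, or if a joint passes its speed limit or range.

ROBOT

A 7-joint arm with a two-finger parallel gripper is mounted at the origin on the work surface. World frame = base frame: x ahead of the robot, y to its left, z up, the work surface at z = 0. Lengths are in m, angles in rad, forces in N, time in s.
With the tool pointing down it reaches from about 0.4 to 0.925 m from the base axis. Payload 4.1 kg.
Tool frame: the origin (TCP) lies on the centre line of the jaws, within the pads' length; the fingertips stand env.tcp_to_tips ahead of it and the grasp point (between the pads) lies 6 mm ahead of it (env.tcp_to_tips is the distance from the TCP to the fingertips, in m); z points along the fingers, y is the line along which they close (so a half turn about z gives the same grasp; the last joint's range is limited). The gripper opens to 85 mm and grips with 20 to 120 N. Pads are 22 mm wide; open, the fingers measure 114 mm over their backs; the gripper's body (76 mm by 85 mm) begins 54 mm behind the grasp point. The pads swing forward as they close: fully open they stand 13 mm farther back than shut.
Start: joints at [-1.233, 0.398, 0.045, 1.537, -0.019, 1.207, -0.051], TCP at [0.275, 0.589, 0.256] pointing down, gripper open.
Joint ranges: [-2.82, 2.82], [-0.49, 2.23], [-1.37, 1.46], [0, 2.46], [-1.36, 4.5], [0.23, 2], [-2.94, 2.94]. Speed limits (rad/s): [2.57, 2.57, 3.14, 3.14, 3.14, 3.14, 3.14].

INTERFACE

Orientations are given as a rotation vector (axis times angle).
In Python, from workcell import env, viewer, sign_off gives the robot as it stands. The module is installed in compiled form; this text tells all that it offers.
- The arm moves only by the tool send_rows, never from a script. Its argument "commands" is a list of rows, each a list of 3 entries, a list of its own where there are three numbers: the gripper's target within -1 to 1 (fully open at 1, half-way at 0, shut at -1), then the shift along the tool's x, y, z each as a share of 0.1 m, from -1 to 1, then the turn about the tool's z as a share of 0.5 rad, from -1 to 1. A call has exactly 10 rows; each row shifts and turns the commanded pose from where the row before left it, along the tool's axes as they then stand; what a row does not reach is not made up. A row lasts 1/12 s, in which the tool goes at most 41.7 mm and 7.16 degrees, less where a joint would pass 70% of its speed; a pose out of reach is approached as far as the arm can. A call with a number of a shift or a turn outside -1 to 1 is refused whole. A call with a gripper value outside its range is refused whole. The fingers move at their own pace and stop on an object; "newtons" is the grip in N (left out, the last holds). Time passes only in rows, so rows that do not move let the fingers close, or fill a call up. It gives the time, the measured TCP pose, the force, the opening and the grip force at its end, in the units of the state.
- env.read_state(): the state, without advancing time (a new reading comes with each control period).
- viewer.snapshot(name): name is "side" or "top"; returns a dict with "frame" (384x512x3 uint8, red, green, blue), "depth" (384x512 float32, m along the optical axis (not along the pixel's ray), 0 where there is no reading), "mtx" (3x3 intrinsics, pixels), "world_to_cam" (4x4, takes a point from world to camera coordinates). Camera axes: x right, y up, looking along -z (the intrinsics and any distortion apply to the point x, -y, -z); pixel columns grow to the right and rows downward; lengths in m; the calibration is good to about 2 mm. A picture is of the moment at which its call begins.
- sign_off(): hands the job in; it is judged then, once.
The state is a dict: "time_s": time; "q": joint angles; "joint_velocities": joint speeds; "tau": joint torques, N m; "ee_pos": TCP position; "tcp_rot": TCP orientation; "ft_force": force on the tool from outside, world axes, zero at the start; "wrist_torque": the same for the moment, N m; "finger_gap": finger opening in m; "finger_force": force on a finger pad.
Only numpy, scipy, OpenCV 4.12 (cv2) and the standard library are available. Lean on these libraries where they do the work, as an engineer would, in place of code of your own. Each camera call takes 0.05 s, during which the arm holds its last target. There are 200 camera calls.

## Working session

There is one attempt and no reset: what is moved stays moved. The work goes in short steps, Python scripts to look and compute and a tool call to move; the robot and the scene stay as the last step left them, time stands still between calls to the robot, and variables do not carry over. Pictures are saved under pics/ and viewed, at most 10 in all, crops included, and the job is handed in when it is done.

Besides the shell and the picture viewer there is one more tool, called after ">>>" as name([rows], argument=value, ...), one row to a line, values as JSON. send_rows: Moves the arm, as the interface text tells. Shift numbers are shares of 0.1 m and turn numbers shares of 0.5 rad, none past 1 either way. Its arguments: {"type":"object","properties":{"commands":{"type":"array","items":{"type":"array"}},"newtons":{"type":"number"}},"required":["commands"]}

```bash
mkdir -p pics
cat > h.py <<'E'
import numpy as np, cv2
from workcell import env, viewer, sign_off
from scipy.spatial.transform import Rotation as R
def snap(n):
    s=viewer.snapshot(n); return s
def ray(s,u,v):
    K=s['mtx'];M=s['world_to_cam']
    d=np.array([(u-K[0,2])/K[0,0],-(v-K[1,2])/K[1,1],-1.])
    Rt=M[:3,:3].T
    return -Rt@M[:3,3], Rt@d
def onz(s,u,v,z):
    c,d=ray(s,u,v); return c+d*(z-c[2])/d[2]
def pt(s,u,v):
    c,d=ray(s,u,v); return c+d*s['depth'][int(v),int(u)]
def proj(s,p):
    q=s['world_to_cam']@np.append(p,1); K=s['mtx']
    return K[0,0]*q[0]/-q[2]+K[0,2], K[1,1]*-q[1]/-q[2]+K[1,2]
def cloud(s):
    v,u=np.mgrid[:384,:512];K=s['mtx'];d=s['depth']
    P=np.stack([(u-K[0,2])/K[0,0]*d,-(v-K[1,2])/K[1,1]*d,-d],-1)
    M=s['world_to_cam']; return (P-M[:3,3])@M[:3,:3]
E
python3 - <<'E'
from h import *
for n in ('top','side'):
    s=snap(n); cv2.imwrite(f'pics/{n}0.png',cv2.resize(s['frame'][:,:,::-1],(800,600),interpolation=cv2.INTER_CUBIC))
    print(n,s['mtx'].round(1).tolist(),(-s['world_to_cam'][:3,:3].T@s['world_to_cam'][:3,3]).round(3),s['world_to_cam'].round(2).tolist())
    np.savez(f'{n}0.npz',**s)
st=env.read_state(); print(st, env.tcp_to_tips)
E
```

```text
top [[415.1, 0.0, 251.5], [0.0, 415.1, 198.1], [0.0, 0.0, 1.0]] [0.466 0.014 1.15 ] [[0.01, -1.0, 0.01, -0.01], [0.99, 0.02, 0.16, -0.65], [-0.16, 0.01, 0.99, -1.06], [0.0, 0.0, 0.0, 1.0]]
side [[466.0, 0.0, 265.2], [0.0, 466.0, 183.6], [0.0, 0.0, 1.0]] [0.306 0.634 1.015] [[-0.86, -0.51, 0.01, 0.58], [0.41, -0.68, 0.61, -0.32], [-0.31, 0.53, 0.79, -1.04], [0.0, 0.0, 0.0, 1.0]]
{'time_s': 0.1, 'q': array([-1.23299461,  0.39912734,  0.04502752,  1.53770635, -0.01868907,
        1.20690348, -0.05071575]), 'joint_velocities': array([ 0.00099676, -0.00132651,  0.00082841, -0.00377669, -0.00036723,
       -0.00073752,  0.00099975]), 'tau': array([ 3.78141180e-03, -4.76261866e+01,  1.37025151e+00, -2.54951584e+01,
        1.19830438e-02,  5.05332937e-03, -2.20711564e-05]), 'ee_pos': array([0.27473669, 0.58852809, 0.25538232]), 'tcp_rot': array([-6.80463552e-01, -3.06675824e+00,  2.67864512e-03]), 'ft_force': array([-0.19359605, -0.07234377,  0.0055533 ]), 'wrist_torque': array([-0.05447152,  0.00432459,  0.01575503]), 'finger_force': 0.0, 'finger_gap': 0.08546637474997217} 0.025
```

View pics/top0.png

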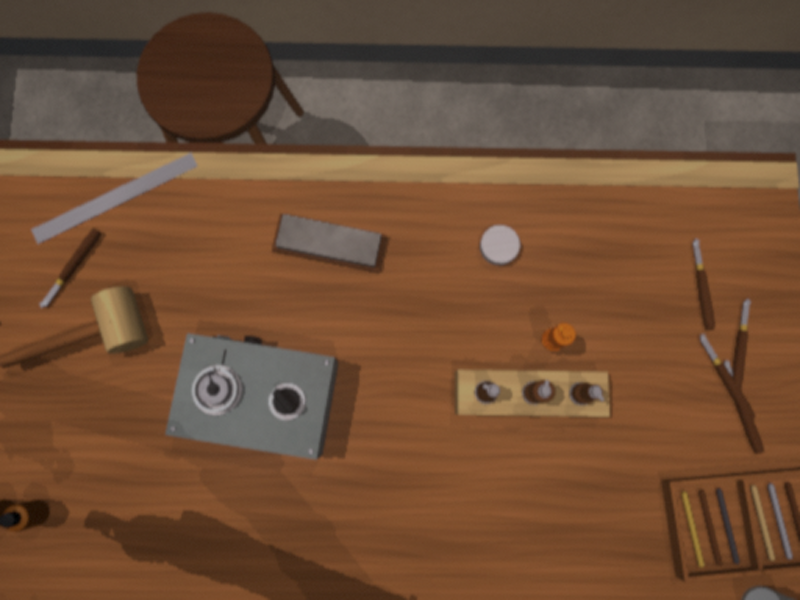

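View pics/side0.png

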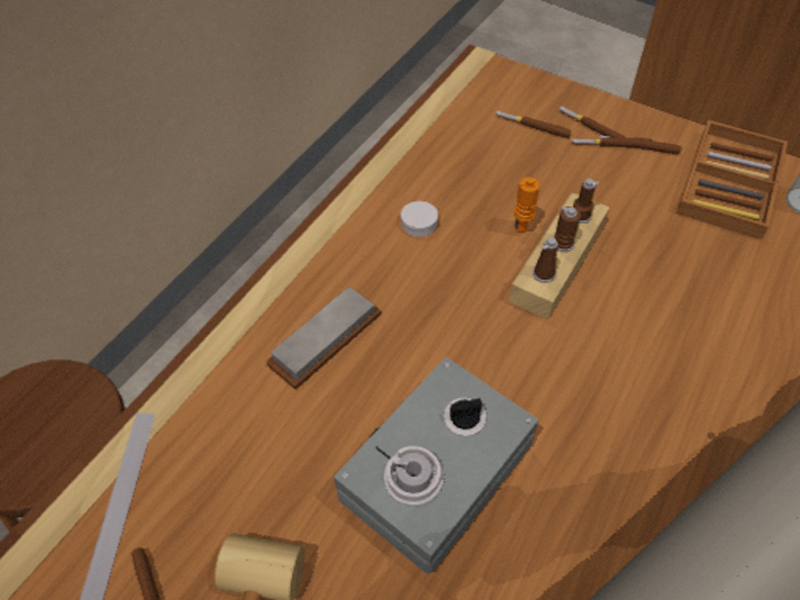

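The top view shows the machine, with hub at (214,389), knob (287,402) and mark (223,357), and the rack heads at (488,391), (541,391) and (588,393). The side view shows the heads as cone (547,262), straight grooved (566,230), step (587,200), and the orange look-alike (527,205). My choice is the middle one (566,230); I'll check it in a crop and measure.

Run:
```python
from h import *
L={n:dict(np.load(f'{n}0.npz')) for n in('top','side')}
for n in L:
    s=L[n]; P=cloud(s); ok=s['depth']>0
    def reg(x0,x1,y0,y1,z0,z1): return ok&(P[...,0]>x0)&(P[...,0]<x1)&(P[...,1]>y0)&(P[...,1]<y1)&(P[...,2]>z0)&(P[...,2]<z1)
    for name,z0,z1 in (('deck',.08,.1),):
        m=reg(.2,.75,.05,.5,z0,z1)
        nl,lab,stt,_=cv2.connectedComponentsWithStats(m.astype(np.uint8)); k=1+stt[1:,4].argmax(); m=lab==k
        q=P[m]; r=cv2.minAreaRect((q[:,:2]*1000).astype(np.float32)); print(n,name,np.median(q[:,2]).round(4),r)
        c=np.array(r[0])/1000
    m=reg(.2,.75,-.35,0,.04,.06); nl,lab,stt,_=cv2.connectedComponentsWithStats(m.astype(np.uint8)); k=1+stt[1:,4].argmax(); q=P[lab==k]
    print(n,'rack',np.median(q[:,2]).round(4),cv2.minAreaRect((q[:,:2]*1000).astype(np.float32)))
    for nm,p in (('hub',reg(c[0]-.12,c[0]+.12,c[1]+.0,c[1]+.14,.111,.12)),('knob',reg(c[0]-.12,c[0]+.12,c[1]-.14,c[1],.119,.14)),('headtops',reg(.3,.6,-.4,-.02,.115,.145))):
        nl,lab,stt,cen=cv2.connectedComponentsWithStats(p.astype(np.uint8))
        for k in range(1,nl):
            if stt[k,4]>8:
                q=P[lab==k]; print(n,nm,stt[k,4],q.mean(0).round(4),cen[k].round(1),[np.round(x,1) for x in cv2.minAreaRect((q[:,:2]*1000).astype(np.float32))])
a=L['top']['frame'][215:290,105:220]; b=L['side']['frame'][105:205,315:400]; d=L['side']['frame'][220:345,210:350]
f=lambda x,w,h:cv2.resize(x[:,:,::-1],(w,h),interpolation=cv2.INTER_CUBIC)
im=np.zeros((600,800,3),np.uint8); im[:261,:400]=f(a,400,261); im[:470,400:]=f(b,400,470); im[262:600,:378]=f(d,378,338)
cv2.imwrite('pics/crop1.png',im)
```

```text
top deck 0.089 ((496.43731689453125, 234.57254028320312), (247.40646362304688, 166.1487274169922), 81.5671157836914)
top rack 0.0492 ((508.458740234375, -228.20860290527344), (243.4483184814453, 75.15624237060547), 89.84561920166016)
top hub 201 [0.5042 0.2881 0.1138] [136.2 249.3] [array([504.1, 288.1]), array([45.5, 44.6]), np.float64(47.9)]
top knob 99 [0.4877 0.1742 0.1259] [181.3 256.5] [array([487.2, 174.4]), array([42.2, 13.2]), np.float64(42.9)]
top headtops 84 [ 0.5928 -0.2689  0.1202] [360.6 216.7] [array([ 591.2, -269.4]), array([17.4, 33. ]), np.float64(0.4)]
top headtops 178 [ 0.508  -0.2319  0.1279] [347.4 250.5] [array([ 508.1, -233.6]), array([32. , 36.1]), np.float64(0.0)]
top headtops 79 [ 0.5086 -0.1506  0.1293] [314.4 249.8] [array([ 508.4, -149.6]), array([19.9, 25.1]), np.float64(0.1)]
top headtops 93 [ 0.5076 -0.312   0.1295] [380.2 251.1] [array([ 508.7, -314.2]), array([25.1, 23.2]), np.float64(81.0)]
side deck 0.0898 ((498.6565856933594, 233.34910583496094), (248.58389282226562, 167.65223693847656), 81.65145874023438)
side rack 0.0498 ((510.37213134765625, -226.50506591796875), (245.9884796142578, 75.76712036132812), 89.8910140991211)
side hub 304 [0.5061 0.2888 0.1146] [264.7 300.1] [array([506.6, 288.7]), array([43.3, 45.7]), np.float64(30.3)]
side knob 133 [0.489  0.1761 0.1259] [298.4 259.3] [array([489.9, 175.3]), array([43.1, 13.9]), np.float64(46.3)]
side headtops 49 [ 0.5932 -0.2683  0.1208] [341.5 118.8] [array([ 592.4, -269. ]), array([15.2, 31.8]), np.float64(0.0)]
side headtops 86 [ 0.5087 -0.3099  0.1273] [376.7 119. ] [array([ 510.5, -313.2]), array([27.1, 24.1]), np.float64(81.9)]
side headtops 153 [ 0.5089 -0.2282  0.1267] [364.6 138. ] [array([ 510. , -232.2]), array([35.2, 35.5]), np.float64(36.0)]
side headtops 80 [ 0.5094 -0.1487  0.1278] [352.  157.2] [array([ 510.4, -150.6]), array([24.2, 19.4]), np.float64(22.0)]
```

View pics/crop1.png

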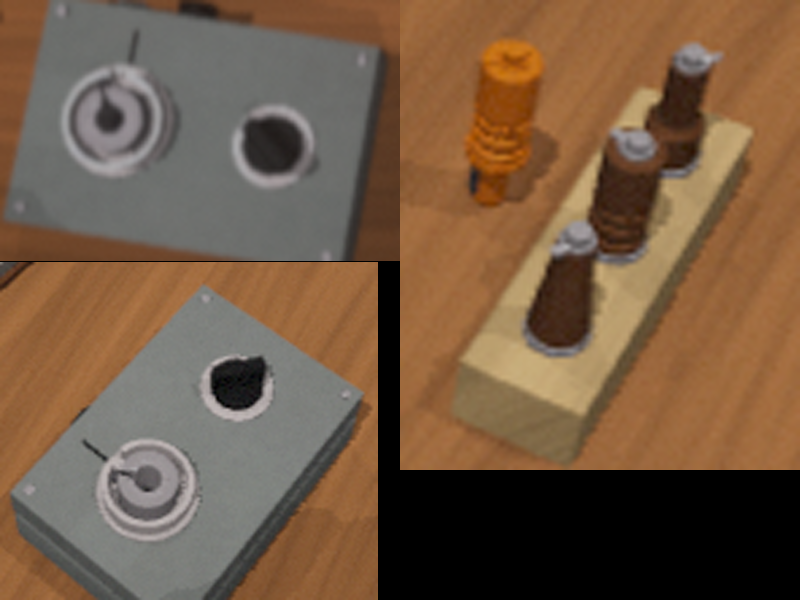

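The crop confirms it: the middle head (crop 628,190) is the straight ring-grooved one, between the cone (560,290) and the step (690,100), and the orange look-alike stands on the bench. Two views agree on the knob and hub positions.

```bash
cat >> h.py <<'E'
def plan(p,yang=None):
    st=env.read_state(); M=R.from_rotvec(st['tcp_rot']).as_matrix()
    d=M.T@(np.array(p)-st['ee_pos']); ya=np.degrees(np.arctan2(M[1,1],M[0,1]))
    print('t',round(st['time_s'],2),'pos',st['ee_pos'].round(4),'yang',ya.round(1),'tilt z',M[:2,2].round(3),'q7',st['q'][6].round(2))
    print('shift shares',(d/.1).round(3))
    if yang is not None:
        for k in (yang,yang+180):
            t=-((k-ya+180)%360-180); print('turn share total to',k,round(np.radians(t)/.5,3))
E
python3 - <<'E'
from h import *
plan([.4887,.1747,.2554],44.5+90)
s0={n:dict(np.load(f'{n}0.npz')) for n in('top','side')}
ax=np.array([.509,-.230])
for n,s in s0.items():
    P=cloud(s);f=s['frame'].astype(int)
    print(n)
    u,v=proj(s,[.509,-.23,.131]); u,v=int(round(u)),int(round(v))
    for y in range(v-9,v+10):
        print(y,' '.join(f"{f[y,x].sum()//3:3d}" for x in range(u-11,u+12)))
    print('cols',u-11, 'proj',proj(s,[.509,-.23,.129]))
E
```

```text
t 0.1 pos [0.2747 0.5885 0.2554] yang 65.0 tilt z [-0.001 -0.002] q7 -0.05
shift shares [-3.689 -2.845  0.005]
turn share total to 134.5 -2.427
turn share total to 314.5 3.856
top
241 114 115 113 113 115 115 115 118 120 125 129 133 133 135 135 135 136 136 136 136 137 136 136
242 115 114 114 113 114 112 111 112 112 112 114 116 119 129 129 133 134 135 136 136 135 135 136
243 114 114 113 108 108 103  96  95  93  91  85  85  96 119 124 124 126 129 131 130 131 132 134
244 111 108 106  94  90  80  70  68  68  66  64  67  87 117 123 105 103 111 120 124 124 124 128
245 108  96  88  73  62  52  49  53  56  59  66  75  95 122 123  92  76  89 105 116 120 121 123
246  94  76  62  50  43  41  47  54  60  69  83  94 109 126 121  92  66  70  86 103 108 111 119
247  73  57  45  40  40  44  53  58  66  82  98 110 122 129 123 102  75  64  72  86  91  97 110
248  58  47  41  39  39  47  56  60  77  98 103 120 132 131 126 114  87  65  65  75  87  89  98
249  53  46  40  39  40  49  57  64  84 103 105 124 133 133 129 120  94  69  64  73  87  91  91
250  48  45  40  38  42  50  56  67  89 107 105 123 133 
[... 2188 characters left out ...]
83  83  80  75  70  68  47  37  39  40  38  45
140 118 153 145  91  35  41  47  59  71  67  67  70  72  69  73  63  50  28  37  34  34  57  98
141 143 157 143  67  35  37  40  46  51  58  62  62  59  61  59  48  69 101 102 112 126 114  95
142 154 158 139  37  41  40  39  44  44  42  44  44  35  46  42  42  63 103 109 109 104  99 117
143 157 153 117  37  35  44  43  41  37  43  41  41  46  38  44  46  98 138 141 143 140 137 138
144 160 151 115  41  41  43  39  40  47  45  48  39  41  41  38  48 102 144 146 144 144 140 141
145 159 142  69  36  37  36  41  41  41  46  42  36  41  40  32  58 116 153 148 148 146 139 143
cols 354 proj (np.float64(364.9720444559798), np.float64(136.92715304647288))
```

Run:
```python
from h import *
T=dict(np.load('top0.npz'));S=dict(np.load('side0.npz'))
for s,u,v in((T,349.3,242.8),(S,360.3,133)):
    p=onz(s,u,v,.129); d=p-[.509,-.23,.129]; print(p.round(4),np.hypot(*d[:2]).round(4),np.degrees(np.arctan2(d[1],d[0])).round(1))
# nut centre, z .136
print(onz(T,348.7,249.8,.136),onz(S,365,134.5,.136))
# hub line: dark pixels in annulus 12.5..21 mm of hub top
for s in(T,S):
    c=np.array([.5055,.2885]);a=np.radians(np.arange(-60,120,6)); g=cv2.cvtColor(s['frame'],cv2.COLOR_RGB2GRAY).astype(np.float32)
    pr=[]
    for t in a:
        pr.append(np.mean([cv2.remap(g,*(np.float32([[x]]) for x in proj(s,[c[0]+r*np.cos(t),c[1]+r*np.sin(t),.115])),cv2.INTER_LINEAR)[0,0] for r in(.014,.0165,.019)]))
    print(dict(zip(np.degrees(a).round().astype(int).tolist(),np.int32(pr).tolist())))
```

```text
[ 0.5268 -0.2367  0.129 ] 0.019 -20.6
[ 0.5252 -0.2369  0.129 ] 0.0176 -22.9
[ 0.50938035 -0.23308709  0.136     ] [ 0.51079259 -0.23129453  0.136     ]
{-60: 139, -54: 138, -48: 139, -42: 139, -36: 139, -30: 139, -24: 138, -18: 138, -12: 137, -6: 135, 0: 127, 6: 112, 12: 92, 18: 86, 24: 99, 30: 120, 36: 132, 42: 137, 48: 140, 54: 140, 60: 139, 66: 139, 72: 137, 78: 137, 84: 136, 90: 138, 96: 140, 102: 140, 108: 141, 114: 142}
{-60: 152, -54: 151, -48: 153, -42: 153, -36: 152, -30: 147, -24: 148, -18: 149, -12: 153, -6: 154, 0: 145, 6: 118, 12: 87, 18: 76, 24: 116, 30: 135, 36: 145, 42: 150, 48: 149, 54: 150, 60: 150, 66: 149, 72: 150, 78: 150, 84: 150, 90: 150, 96: 150, 102: 151, 108: 151, 114: 151}
```

>>> send_rows([
  [0.2,[-0.3,-0.23,0],-0.2],
  [0.2,[-0.3,-0.23,0],-0.2],
  [0.2,[-0.3,-0.23,0],-0.2],
  [0.2,[0,0,0],-0.2],
  [0.2,[0,0,0],-0.2],
  [0.2,[0,0,0],-0.2],
  [0.2,[0,0,0],-0.2],
  [0.2,[0,0,0],-0.2],
  [0.2,[0,0,0],-0.2],
  [0.2,[0,0,0],-0.2],
])

```text
time_s: 0.93
ee_pos: [0.3367, 0.4941, 0.2558]
tcp_rot: [0.88, -3.015, 0.001]
ft_force: [0.6, -1.0, 0.5]
finger_gap: 0.0509
finger_force: 0.0
```

```bash
python3 -c "
from h import *
plan([.4887,.1747,.2],134.5)"
```

```text
t 0.93 pos [0.3367 0.4941 0.2558] yang 122.6 tilt z [-0.001 -0.001] q7 1.07
shift shares [ 0.437 -3.51   0.56 ]
turn share total to 134.5 -0.417
turn share total to 314.5 5.866
```

>>> send_rows([
  [0.2,[0.05,-0.39,0],0],
  [0.2,[0.05,-0.39,0],0],
  [0.2,[0.05,-0.39,0],0],
  [0.2,[0.05,-0.39,0],0],
  [0.2,[0.05,-0.39,0],0],
  [0.2,[0.05,-0.39,0],0],
  [0.2,[0.05,-0.39,0],0],
  [0.2,[0.05,-0.39,0],0],
  [0.2,[0.04,-0.39,0],-0.21],
  [0.2,[0,0,0.3],-0.2],
])

```text
time_s: 1.77
ee_pos: [0.4941, 0.1665, 0.2311]
tcp_rot: [-1.159, 2.907, -0.008]
ft_force: [1.1, -0.6, 0.0]
finger_gap: 0.0514
finger_force: 0.0
```

```bash
python3 -c "
from h import *
plan([.4887,.1747,.131],134.5)"
```

```text
t 1.77 pos [0.4941 0.1665 0.2311] yang 133.5 tilt z [ 0.013 -0.   ] q7 1.94
shift shares [-0.007  0.106  1.001]
turn share total to 134.5 -0.035
turn share total to 314.5 6.248
```

>>> send_rows([
  [0.2,[0,0.1,0],0],
  [0.2,[0,0,0.2],0],
  [0.2,[0,0,0.2],0],
  [0.2,[0,0,0.2],0],
  [0.2,[0,0,0],0],
  [0.2,[0,0,0],0],
  [0.2,[0,0,0],0],
  [0.2,[0,0,0],0],
  [0.2,[0,0,0],0],
  [0.2,[0,0,0],0],
])

```text
time_s: 2.6
ee_pos: [0.4806, 0.1822, 0.1673]
tcp_rot: [-1.175, 2.912, 0.0]
ft_force: [-0.3, 1.0, -0.2]
finger_gap: 0.0511
finger_force: 0.0
```

```bash
python3 -c "
from h import *
plan([.4887,.1747,.131],134.5)"
```

```text
t 2.6 pos [0.4806 0.1822 0.1673] yang 133.9 tilt z [0.002 0.001] q7 1.92
shift shares [-0.006 -0.11   0.363]
turn share total to 134.5 -0.019
turn share total to 314.5 6.264
```

>>> send_rows([
  [0.2,[0,-0.11,0],0],
  [0.2,[0,0,0.12],0],
  [0.2,[0,0,0.12],0],
  [0.2,[0,0,0.12],0],
  [0.2,[0,0,0],0],
  [0.2,[0,0,0],0],
  [-1,[0,0,0],0],
  [-1,[0,0,0],0],
  [-1,[0,0,0],0],
  [-1,[0,0,0],0],
], newtons=60)

```text
time_s: 3.43
ee_pos: [0.4886, 0.1737, 0.1313]
tcp_rot: [-1.174, 2.912, -0.001]
ft_force: [0.6, -1.0, 4.1]
finger_gap: 0.0114
finger_force: 61.8
```

```bash
python3 -c "
from h import *
plan([.4887,.1747,.131],134.5)
st=env.read_state();print(st['finger_gap'],st['finger_force'],st['ft_force'])"
```

```text
t 3.43 pos [0.4886 0.1737 0.1313] yang 133.9 tilt z [0.002 0.   ] q7 1.95
shift shares [-0.008  0.006  0.003]
turn share total to 134.5 -0.021
turn share total to 314.5 6.263
0.01140248813144965 61.79076433181763 [ 0.55476528 -1.01930241  4.09744416]
```

>>> send_rows([
  [-1,[0,0,0],0.21],
  [-1,[0,0,0],0.21],
  [-1,[0,0,0],0.21],
  [-1,[0,0,0],0.21],
  [-1,[0,0,0],0.21],
  [-1,[0,0,0],0.21],
  [-1,[0,0,0],0.21],
  [-1,[0,0,0],0.21],
  [-1,[0,0,0],0.18],
  [-1,[0,0,0],0],
])

```text
time_s: 4.27
ee_pos: [0.4881, 0.1755, 0.1313]
tcp_rot: [0.257, 3.13, 0.004]
ft_force: [-1.2, 2.1, 4.9]
finger_gap: 0.0121
finger_force: 62.0
```

>>> send_rows([
  [-1,[0,0,0],0],
  [-1,[0,0,0],0],
  [-1,[0,0,0],0],
  [-1,[0,0,0],0],
  [0.2,[0,0,0],0],
  [0.2,[0,0,0],0],
  [0.2,[0,0,0],0],
  [0.2,[0,0,-0.3],0],
  [0.2,[0,0,-0.3],0],
  [0.2,[0,0,-0.3],0],
])

```text
time_s: 5.1
ee_pos: [0.487, 0.1729, 0.2206]
tcp_rot: [-0.255, -3.13, 0.003]
ft_force: [1.1, 1.0, 0.7]
finger_gap: 0.0515
finger_force: 0.0
```

```bash
cat >> h.py <<'E'
def hubang():
    for n in('top','side'):
        s=snap(n); c=np.array([.5055,.2885]); g=cv2.cvtColor(s['frame'],cv2.COLOR_RGB2GRAY).astype(np.float32)
        for nm,z,rr,off in(('line',.115,(.014,.0165,.019),0),('mark',.09,(.042,.046,.050,.054),0)):
            a=np.radians(np.arange(-60,60,4)); pr=[]
            for t in a:
                pr.append(np.mean([cv2.remap(g,*(np.float32([[x]]) for x in proj(s,[c[0]+r*np.cos(t),c[1]+r*np.sin(t),z])),cv2.INTER_LINEAR)[0,0] for r in rr]))
            pr=np.array(pr); i=pr.argmin(); w=np.clip(np.median(pr)-15-pr,0,None); w[abs(np.arange(len(a))-i)>5]=0
            print(n,nm,np.degrees((w*a).sum()/max(w.sum(),1)).round(1),np.int32(pr).tolist())
E
python3 -c "
from h import *
hubang(); plan([.51,-.231,.25],0)"
```

```text
top line 0.0 [131, 131, 130, 130, 129, 128, 126, 125, 125, 124, 123, 122, 121, 121, 120, 119, 119, 119, 119, 119, 119, 118, 118, 119, 119, 120, 120, 121, 122, 122]
top mark 0.0 [101, 104, 107, 107, 108, 108, 108, 108, 107, 104, 99, 91, 92, 98, 100, 99, 98, 98, 97, 97, 96, 97, 97, 98, 99, 100, 101, 102, 104, 104]
side line -8.3 [159, 158, 157, 158, 159, 159, 158, 157, 155, 149, 133, 109, 83, 76, 92, 115, 133, 148, 159, 160, 159, 161, 160, 159, 159, 158, 158, 158, 158, 158]
side mark -8.0 [150, 151, 151, 151, 154, 154, 154, 152, 145, 141, 140, 142, 133, 79, 136, 142, 140, 139, 137, 136, 136, 135, 135, 133, 133, 132, 135, 136, 138, 139]
t 5.2 pos [0.4908 0.1744 0.2249] yang 80.7 tilt z [0.009 0.004] q7 1.05
shift shares [-0.849 -3.968 -0.265]
turn share total to 0 2.816
turn share total to 180 -3.467
```

>>> send_rows([
  [0.5,[-0.08,-0.39,0],0],
  [0.5,[-0.08,-0.39,0],0],
  [0.5,[-0.08,-0.39,0],0],
  [0.5,[-0.09,-0.4,0],0],
  [0.5,[-0.09,-0.4,0],0],
  [0.5,[-0.09,-0.4,0],0],
  [0.5,[-0.09,-0.4,0],0],
  [0.5,[-0.08,-0.4,0],0],
  [0.5,[-0.08,-0.4,0],0],
  [0.5,[-0.08,-0.4,0],0],
])

```text
time_s: 6.03
ee_pos: [0.5051, -0.2335, 0.2194]
tcp_rot: [-0.255, -3.13, -0.0]
ft_force: [0.7, 0.4, -0.1]
finger_gap: 0.0641
finger_force: 0.0
```

>>> send_rows([
  [0.5,[0,0,0],0.2],
  [0.5,[0,0,0],0.2],
  [0.5,[0,0,0],0.23],
  [0.5,[0,0,0],0.24],
  [0.5,[0,0,0],0.24],
  [0.5,[0,0,0],0.24],
  [0.5,[0,0,0],0.24],
  [0.5,[0,0,0],0.24],
  [0.5,[0,0,0],0.24],
  [0.5,[0,0,0],0.24],
])

```text
time_s: 6.87
ee_pos: [0.5053, -0.2316, 0.2193]
tcp_rot: [-1.93, -2.477, 0.002]
ft_force: [0.2, -0.1, -0.5]
finger_gap: 0.064
finger_force: 0.0
```

>>> send_rows([
  [0.5,[0,0,0],0.24],
  [0.5,[0,0,0],0.24],
  [0.5,[0,0,0],0.23],
  [0.5,[0,0,0],0],
  [0.5,[0,0,0],0],
  [0.5,[0,0,0],0],
  [0.5,[0,0,0],0],
  [0.5,[0,0,0],0],
  [0.5,[0,0,0],0],
  [0.5,[0,0,0],0],
])

```text
time_s: 7.7
ee_pos: [0.5061, -0.2315, 0.2203]
tcp_rot: [-2.332, -2.106, -0.0]
ft_force: [-0.6, -0.4, -1.0]
finger_gap: 0.0636
finger_force: 0.0
```

```bash
python3 -c "
from h import *
plan([.51,-.231,.115],0)
s=snap('side');cv2.imwrite('pics/s2.png',cv2.resize(s['frame'][60:260,230:500,::-1],(780,578),interpolation=cv2.INTER_CUBIC))"
```

```text
t 7.7 pos [ 0.5061 -0.2315  0.2203] yang -5.8 tilt z [0. 0.] q7 0.55
shift shares [0.009 0.038 1.053]
turn share total to 0 -0.204
turn share total to 180 6.08
```

View pics/s2.png

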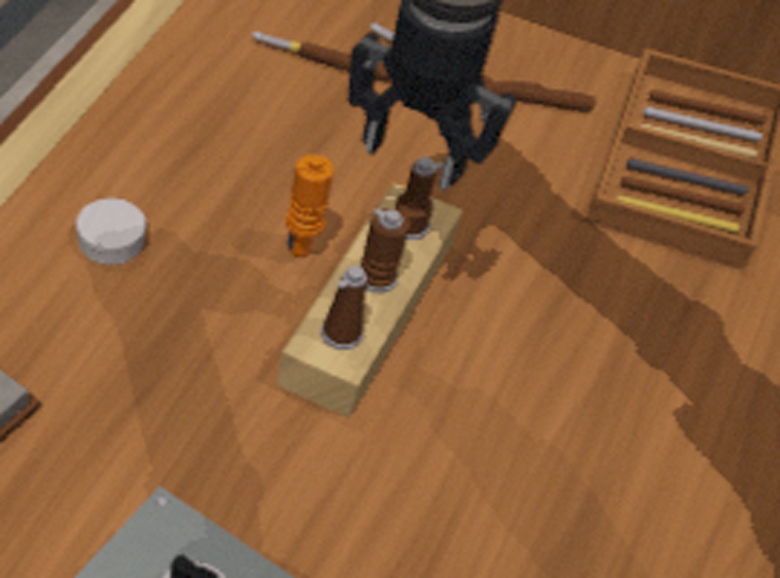

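The picture shows the gripper (430,100) above the rack; the straight head (385,245) stands free, and the fingers span across the rack's short side.

>>> send_rows([
  [0.5,[0.01,0.04,0.1],0],
  [0.5,[0,0,0.25],0],
  [0.5,[0,0,0.25],0],
  [0.5,[0,0,0.25],0],
  [0.5,[0,0,0.2],0],
  [0.5,[0,0,0],0],
  [0.5,[0,0,0],0],
  [0.5,[0,0,0],0],
  [-1,[0,0,0],0],
  [-1,[0,0,0],0],
], newtons=70)

```text
time_s: 8.58
ee_pos: [0.5112, -0.2313, 0.1167]
tcp_rot: [2.33, 2.104, 0.003]
ft_force: [0.6, -0.1, -0.5]
finger_gap: 0.041
finger_force: 0.0
```

>>> send_rows([
  [-1,[0,0,0],0],
  [-1,[0,0,0],0],
  [-1,[0,0,0],0],
  [-1,[0,0,0],0],
  [-1,[0,0,-0.1],0],
  [-1,[0,0,-0.3],0],
  [-1,[0,0,-0.3],0],
  [-1,[0,0,-0.3],0],
  [-1,[0,0,-0.3],0],
  [-1,[0,0,-0.1],0],
])

```text
time_s: 9.42
ee_pos: [0.5116, -0.2322, 0.2598]
tcp_rot: [2.328, 2.101, 0.006]
ft_force: [0.5, -0.6, -2.0]
finger_gap: 0.0348
finger_force: 70.8
```

```bash
python3 -c "
from h import *
st=env.read_state();print(st['finger_gap'],st['finger_force'],st['ft_force'])
plan([.5055,.2885,.28],7.6)"
```

```text
0.0347937553217249 70.82386136054993 [ 0.52713405 -0.61651806 -2.01769411]
t 9.42 pos [ 0.5116 -0.2322  0.2598] yang -5.9 tilt z [ 0.007 -0.002] q7 0.52
shift shares [ 5.174 -0.593 -0.211]
turn share total to 7.6 -0.47
turn share total to 187.6 5.813
```

>>> send_rows([
  [-1,[0.2,-0.04,-0.1],0],
  [-1,[0.3,-0.05,-0.1],0],
  [-1,[0.4,-0.05,0],0],
  [-1,[0.4,-0.05,0],0],
  [-1,[0.4,-0.05,0],0],
  [-1,[0.4,-0.05,0],0],
  [-1,[0.4,-0.05,0],0],
  [-1,[0.4,-0.05,0],0],
  [-1,[0.4,-0.05,0],0],
  [-1,[0.4,-0.05,0],0],
])

```text
time_s: 10.25
ee_pos: [0.4979, 0.1439, 0.2747]
tcp_rot: [-2.331, -2.105, 0.001]
ft_force: [0.9, 1.4, -2.4]
finger_gap: 0.0342
finger_force: 70.8
```

>>> send_rows([
  [-1,[0.4,-0.04,0],0],
  [-1,[0.4,-0.04,0],0],
  [-1,[0.3,-0.03,0],0],
  [-1,[0.2,-0.02,0],0],
  [-1,[0.17,0,0],-0.2],
  [-1,[0,0,0],-0.2],
  [-1,[0,0,0],-0.07],
  [-1,[0,0,0],0],
  [-1,[0,0,0],0],
  [-1,[0,0,0],0],
])

```text
time_s: 11.08
ee_pos: [0.5013, 0.2887, 0.2751]
tcp_rot: [2.072, 2.362, -0.001]
ft_force: [-0.9, 0.5, -3.1]
finger_gap: 0.0345
finger_force: 70.8
```

```bash
python3 -c "
from h import *
plan([.5055,.2885,.235],7.6)
im=np.zeros((600,800,3),np.uint8)
for i,n in enumerate(('top','side')):
    s=snap(n);np.savez(n+'3.npz',**s)
    u,v=map(int,proj(s,[.5055,.2885,.2])); print(n,u,v)
    c=s['frame'][v-70:v+70,max(u-46,0):u+47,::-1]; im[:,400*i:400*i+400]=cv2.resize(c,(400,600),interpolation=cv2.INTER_CUBIC)
cv2.imwrite('pics/c3.png',im)"
```

```text
t 11.08 pos [0.5013 0.2887 0.2751] yang 7.5 tilt z [-0. -0.] q7 -0.29
shift shares [-0.007  0.042  0.401]
turn share total to 7.6 -0.004
turn share total to 187.6 6.279
top 126 247
side 265 281
```

View pics/c3.png

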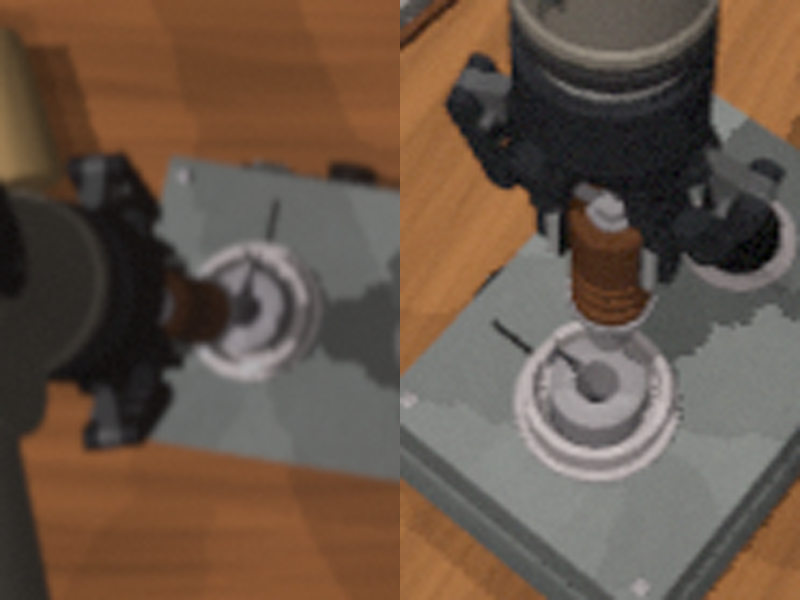

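The left (top) crop shows the gripper partly hiding the head; the hub bore is near (247,303). The right (side) crop shows the head held upright at (607,270), tab towards the upper left, and the bore at (597,381) with the screw line pointing at the mark.

Run:
```python
from h import *
s=dict(np.load('side3.npz')); f=s['frame'].astype(int)
st=env.read_state(); tcp=st['ee_pos']; sh=tcp[2]-.0655
u0,v0=proj(s,[tcp[0],tcp[1],sh+.03]); print('axis proj z+30',u0,v0,'edge scale px/mm', [np.subtract(proj(s,[tcp[0],tcp[1]+.001,sh+.03]),(u0,v0))], [np.subtract(proj(s,[tcp[0]+.001,tcp[1],sh+.03]),(u0,v0))])
for z in np.arange(.005,.045,.005):
    u,v=proj(s,[tcp[0],tcp[1],sh+z]); v=int(round(v)); r=f[v,int(u)-25:int(u)+25]
    b=(r[:,0]-r[:,2]>25)&(r[:,0]<140); i=np.where(b)[0]
    n,l,q,c=cv2.connectedComponentsWithStats(b.astype(np.uint8)[None]); k=1+q[1:,4].argmax() if n>1 else 0
    print(round(z,3),'axis u',round(u,1),'row',v,'brown',q[k,0]+int(u)-25,q[k,0]+q[k,2]-1+int(u)-25,'mid',q[k,0]+int(u)-25+(q[k,2]-1)/2)
# shank: grey levels just below the flange
for z in(-.012,-.02,-.03,-.038):
    u,v=proj(s,[tcp[0],tcp[1],sh+z]);v=int(round(v)); print(z,round(u,1),v,int(u)-12,f[v,int(u)-12:int(u)+13].sum(1)//3)
# bore & hub top in side view
P=cloud(s);m=(s['depth']>0)&(abs(P[...,2]-.1145)<.004)&(np.hypot(P[...,0]-.506,P[...,1]-.2885)<.03)
q=P[m];print('hub bbox',q.min(0),q.max(0))
# bore in the starting side picture
g=cv2.cvtColor(np.load('side3.npz')['frame'],cv2.COLOR_RGB2GRAY); u,v=proj(s,[.506,.2885,.115]);print('bore proj',u,v)
for y in range(int(v)-6,int(v)+8): print(y,g[y,int(u)-14:int(u)+15],int(u)-14)
```

```text
axis proj z+30 267.138141745496 272.98765528209793 edge scale px/mm [array([-0.2771187,  0.4244446])] [array([-0.46914861, -0.25326827])]
0.005 axis u 267.0 row 279 brown 259 276 mid 267.5
0.01 axis u 267.0 row 278 brown 259 274 mid 266.5
0.015 axis u 267.1 row 277 brown 259 273 mid 266.0
0.02 axis u 267.1 row 275 brown 259 273 mid 266.0
0.025 axis u 267.1 row 274 brown 259 273 mid 266.0
0.03 axis u 267.1 row 273 brown 259 273 mid 266.0
0.035 axis u 267.2 row 272 brown 259 273 mid 266.0
0.04 axis u 267.2 row 270 brown 259 273 mid 266.0
-0.012 266.9 283 254 [122 125 125 125 125 119  81  57  61  66  64  57  46  46  47  50  42  49
  64  62  54  76 107  96  84]
-0.02 266.9 285 254 [126 124 123 125 122 116 115 117  82  50  56  59  66  64  68  65  62  51
  49  62 105 125  84  80  83]
-0.03 266.9 287 254 [124 134 161 177 177 178 174 149 111 113 127 134 125 111 112 118 133 133
 127 102  91  83  81  81  77]
-0.038 266.8 289 254 [151 163 175 144 123 118 118 120 115  99 100  97  93 101  83  86  82  81
  87 108 123 112  94  81  83]
hub bbox [0.48405396 0.26545051 0.1105253 ] [0.53199963 0.310989
[... 1140 characters left out ...]
102 101 106 101
 101 110 138 146 148 147 145 138 120 123 131] 250
302 [101 130 158 149 144 157 158 160 164 152 109  77  79  76  93 101 104 101
 109 130 148 149 145 149 146 132 100 140 162] 250
303 [118 134 155 129 137 160 159 158 164 164 149 112  68  61  65  79  85 110
 133 160 161 159 158 155 145 128  89 119 142] 250
304 [134 116 129 117 123 160 161 159 160 165 162 156 123  63  49  67 101 137
 160 165 166 168 159 158 147 100  87 135 172] 250
305 [142 111 125 116 108 142 159 160 159 162 163 164 163 159 155 156 160 162
 163 163 162 163 160 152 126  78  92 131 173] 250
306 [169 113 124 119  95 116 152 158 157 161 162 164 166 167 163 161 165 163
 161 157 154 157 149 139  98  79 117 163 179] 250
```

Run:
```python
from h import *
s=dict(np.load('side3.npz')); f=s['frame'].astype(int)
print(f[248:268,254:278].sum(2)//3)
print((f[248:268,254:278,0]-f[248:268,254:278,2]))
for x,y in((.5013,.2887),(.4999,.2879)):
    sh=.2751-.0655
    print('axis',proj(s,[x,y,sh+.079]),'nut top',proj(s,[x,y,sh+.086]))
    for a in(-30,-20,-10,0,10): 
        t=np.radians(a); print(a,np.round(proj(s,[x+.0175*np.cos(t),y+.0175*np.sin(t),sh+.079]),1))
```

```text
[[ 33  33  31  31  36  31  32  29  31  30  32  29  29  34  32  32  27  30
   31  30  27  26  29  32]
 [ 25  25  26  37  30  35  32  32  29  33  25  28  31  29  35  31  33  28
   25  33  30  29  34  28]
 [ 23  32  29  25  28  36  39  33  29  33  27  29  28  27  31  29  28  35
   29  30  35  28  29  32]
 [ 27  35  34  24  31  23  23  30  36  29  32  30  37  33  32  33  33  33
   34  33  32  34  18  22]
 [ 28  35  38  28  26  20  23  23  25  21  23  23  24  28  27  25  20  27
   19  28  26  26  21  29]
 [ 34  33  30  24  23  20  32  47  41  18  20  21  31  22  25  27  26  18
   31  27  28  21  22  27]
 [ 33  27  31  23  16  36  64  85  79  57  39  30  24  19  23  23  21  14
   24  26  23  18  24  18]
 [ 33  30  23  24  28  54  85  89  88  86  78  69  79  58  35  25  27  22
   24  26  25  25  26  24]
 [ 27  34  30  17  23  48  80  85  87  89  86  86 109 123  80  54  30  24
   34  31  35  37  27  24]
 [ 28  23  20  27  27  35  48  67  85  90 110 137 136 142 123  77  51  27
   30  22  28  21  30  21]
 [ 31  29  25  20  31  29  35  41  58 102 135 139 143 143 140 133 116  30
   35  33  34  3
[... 2696 characters left out ...]
 42  43  52  53
   59  58  46  -4  -1  -2]
 [  2   3  -2  12  27  43  45  62  58  56  62  58  55  53  60  66  58  62
   60  58  50  21  -2   1]
 [  3   3  -8   6  22  34  38  47  55  58  56  62  60  61  63  60  57  59
   58  60  48  16  -2   0]]
axis (np.float64(267.495062995063), np.float64(259.88683711101004)) nut top (np.float64(267.5322957826237), np.float64(257.93445653869526))
-30 [262.6 252.2]
-20 [261.2 253.1]
-10 [260.  254.1]
0 [259.  255.4]
10 [258.2 256.7]
axis (np.float64(268.4148618030658), np.float64(259.90276210568686)) nut top (np.float64(268.4583550983826), np.float64(257.95046676233267))
-30 [263.5 252.2]
-20 [262.1 253.1]
-10 [260.9 254.1]
0 [259.9 255.4]
10 [259.1 256.8]
```

>>> send_rows([
  [-1,[0,0.06,0.1],0],
  [-1,[0,0,0.15],0],
  [-1,[0,0,0.15],0],
  [-1,[0,0,0],0],
  [-1,[0,0,0],0],
  [-1,[0,0,0],0],
  [-1,[0,0,0],0],
  [-1,[0,0,0],0],
  [-1,[0,0,0],0],
  [-1,[0,0,0],0],
])

```text
time_s: 12.02
ee_pos: [0.5074, 0.2907, 0.2358]
tcp_rot: [2.069, 2.364, 0.002]
ft_force: [0.4, -0.0, -2.1]
finger_gap: 0.0344
finger_force: 70.7
```

```bash
python3 -c "
from h import *
plan([.5073,.2888,.210],7.6)"
```

```text
t 12.02 pos [0.5074 0.2907 0.2358] yang 7.6 tilt z [0.001 0.001] q7 -0.26
shift shares [-0.019 -0.004  0.258]
turn share total to 7.6 0.0
turn share total to 187.6 -6.283
```

>>> send_rows([
  [-1,[-0.02,0,0],0.08],
  [-1,[0,0,0.05],0],
  [-1,[0,0,0.05],0],
  [-1,[0,0,0.04],0],
  [-1,[0,0,0.04],0],
  [-1,[0,0,0.04],0],
  [-1,[0,0,0],0],
  [-1,[0,0,0],0],
  [-1,[0,0,0],0],
  [-1,[0,0,0],0],
])

```text
time_s: 12.85
ee_pos: [0.5071, 0.2893, 0.2132]
tcp_rot: [-2.115, -2.322, -0.001]
ft_force: [-0.9, 3.0, -4.0]
finger_gap: 0.0344
finger_force: 70.7
```

```bash
python3 -c "
from h import *
plan([.5073,.2888,.210],5.5);print(env.read_state()['wrist_torque'])"
```

```text
t 12.85 pos [0.5071 0.2893 0.2132] yang 5.3 tilt z [-0.     0.001] q7 -0.28
shift shares [-0.005  0.001  0.032]
turn share total to 5.5 -0.005
turn share total to 185.5 6.278
[0.93856862 0.09407023 0.05548947]
```

>>> send_rows([
  [-1,[0.01,0,0],0],
  [-1,[0,0,0],0],
  [-1,[0,0,0.02],0],
  [-1,[0,0,0.02],0],
  [-1,[0,0,0.02],0],
  [-1,[0,0,0.02],0],
  [-1,[0,0,0],0],
  [-1,[0,0,0],0],
  [-1,[0,0,0],0],
  [-1,[0,0,0],0],
])

```text
time_s: 13.68
ee_pos: [0.5072, 0.2896, 0.205]
tcp_rot: [-2.116, -2.322, 0.0]
ft_force: [-0.3, 3.0, -3.6]
finger_gap: 0.0345
finger_force: 70.7
```

```bash
python3 -c "
from h import *
plan([.5073,.2888,.180],5.5);print(env.read_state()['wrist_torque'])"
```

```text
t 13.68 pos [0.5072 0.2896 0.205 ] yang 5.3 tilt z [-0. -0.] q7 -0.28
shift shares [-0.008 -0.     0.25 ]
turn share total to 5.5 -0.006
turn share total to 185.5 6.277
[0.94036154 0.07623792 0.02172092]
```

>>> send_rows([
  [-1,[0.01,0,0],0],
  [-1,[0,0,0],0],
  [-1,[0,0,0.03],0],
  [-1,[0,0,0.03],0],
  [-1,[0,0,0.03],0],
  [-1,[0,0,0.03],0],
  [-1,[0,0,0.03],0],
  [-1,[0,0,0],0],
  [-1,[0,0,0],0],
  [-1,[0,0,0],0],
])

```text
time_s: 14.52
ee_pos: [0.5073, 0.2902, 0.1901]
tcp_rot: [2.116, 2.322, -0.001]
ft_force: [-0.4, 1.1, -1.8]
finger_gap: 0.0344
finger_force: 70.9
```

```bash
python3 -c "
from h import *
plan([.5073,.2888,.180],5.5);print(env.read_state()['wrist_torque'])
im=np.zeros((600,800,3),np.uint8)
for i,n in enumerate(('top','side')):
    s=snap(n)
    u,v=map(int,proj(s,[.5055,.2885,.15]))
    c=s['frame'][v-45:v+45,max(u-30,0):u+30,::-1]; im[:,400*i:400*i+400]=cv2.resize(c,(400,600),interpolation=cv2.INTER_CUBIC)
cv2.imwrite('pics/c4.png',im)"
```

```text
t 14.52 pos [0.5073 0.2902 0.1901] yang 5.3 tilt z [-0.    -0.001] q7 -0.27
shift shares [-0.014 -0.001  0.101]
turn share total to 5.5 -0.007
turn share total to 185.5 6.277
[0.23292847 0.04384258 0.02437658]
```

View pics/c4.png

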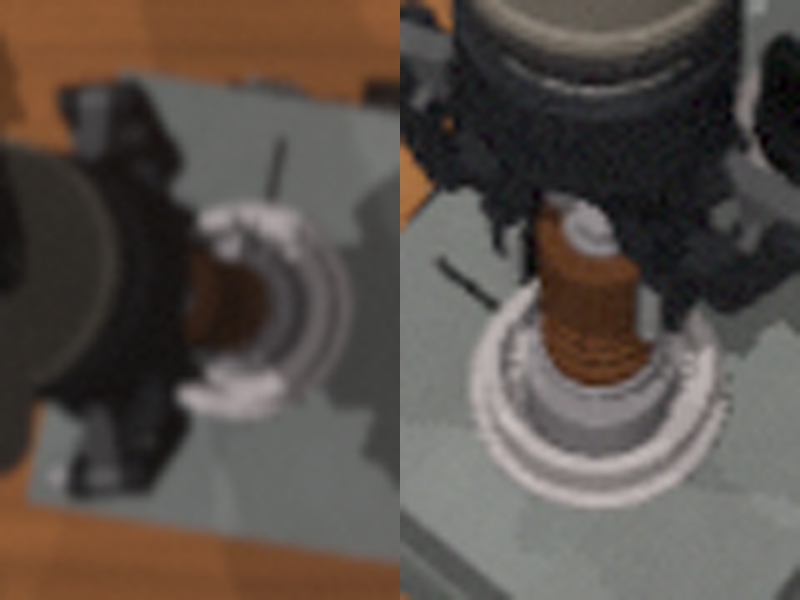

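The side crop shows the head's shank deep in the hub, key slipped in, flange just above the hub's top at (600,385). Next I press it home.

>>> send_rows([
  [-1,[0,0,0.03],0],
  [-1,[0,0,0.03],0],
  [-1,[0,0,0.03],0],
  [-1,[0,0,0.02],0],
  [-1,[0,0,0.02],0],
  [-1,[0,0,0],0],
  [-1,[0,0,0],0],
  [-1,[0,0,0],0],
  [-1,[0,0,0],0],
  [-1,[0,0,0],0],
])

```text
time_s: 15.45
ee_pos: [0.5078, 0.2906, 0.1817]
tcp_rot: [-2.115, -2.32, -0.003]
ft_force: [-9.1, -2.6, 25.4]
finger_gap: 0.0346
finger_force: 73.7
```

```bash
python3 -c "
from h import *
plan([.5073,.2888,.180],5.5);st=env.read_state();print(st['wrist_torque'],st['ft_force'])"
```

```text
t 15.45 pos [0.5078 0.2906 0.1817] yang 5.3 tilt z [-0.     0.003] q7 -0.26
shift shares [-0.017 -0.006  0.017]
turn share total to 5.5 -0.007
turn share total to 185.5 6.276
[-0.85785015  2.29700889  0.03661996] [-9.13143221 -2.6165558  25.36165425]
```

>>> send_rows([
  [-1,[0,-0.01,0],0],
  [-1,[0,-0.005,0],0],
  [-1,[0,0,0.01],0],
  [-1,[0,0,0],0],
  [-1,[0,0,0],0],
  [-1,[0,0,0],0],
  [-1,[0,0,0],0],
  [-1,[0,0,0],0],
  [-1,[0,0,0],0],
  [-1,[0,0,0],0],
])

```text
time_s: 16.28
ee_pos: [0.5076, 0.2905, 0.1816]
tcp_rot: [-2.116, -2.321, -0.007]
ft_force: [-7.7, -3.2, 28.3]
finger_gap: 0.0345
finger_force: 74.2
```

Run:
```python
from h import *
plan([.5073,.2888,.180],5.5);st=env.read_state();print(st['wrist_torque'],st['ft_force'])
s=snap('side');P=cloud(s);f=s['frame']
u,v=map(int,proj(s,[.506,.2885,.13]))
cv2.imwrite('pics/c5.png',cv2.resize(f[v-30:v+35,u-42:u+42,::-1],(775,600),interpolation=cv2.INTER_CUBIC))
```

```text
t 16.28 pos [0.5076 0.2905 0.1816] yang 5.3 tilt z [0.002 0.004] q7 -0.26
shift shares [-0.017 -0.004  0.016]
turn share total to 5.5 -0.007
turn share total to 185.5 6.276
[-0.87490903  2.03166755  0.04971676] [-7.73667292 -3.23515018 28.3230979 ]
```

View pics/c5.png

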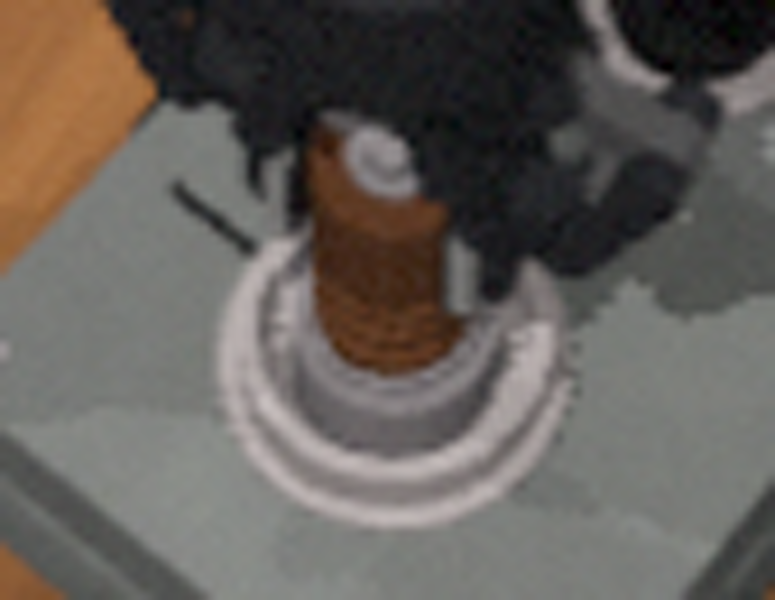

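The crop shows the flange sitting flat on the hub's top at (395,375). Pressing harder gave no more travel (28 N against the stop), there is almost no twist on the hub, and the grip is 74 N.

```bash
python3 -c "
from h import *
print(sign_off())"
```

```text
the job is handed in; nothing more can be done
None
```

The job is handed in: the clamp screw was lined up with the mark (about 0.3° off when measured, before fitting the head), and the straight ring-grooved head is keyed into the hub against a hard stop. The gripper is still holding it (about 74 N grip) and pressing it home at about 28 N, but I got no verdict back from the judging.

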